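# Open the sweet jar one-handed in its caddy

### The job

Stand the square glass sweet jar gently in the empty square compartment of the wooden caddy, whose walls keep it from turning, and there unscrew its tight lid anticlockwise, neither tearing it off nor wrenching it on once the thread has let go. Lift the lid straight up and finish still holding it in the gripper, level, two or three centimetres above the mouth of the open jar, clear of the jar and not put down, with the jar still fully down in its compartment. Leave the mug, the lamp and the round tin where they are.

Things in the scene. Friction and masses are not known exactly. Their poses are not given: they have to be found in the camera images.
- jar: square clear glass jar of wrapped sweets on the table: body 66 mm square, 74 mm high, sides along its x and y, then a round neck 47 mm across up to the rim at 102 mm; about 0.36 kg without lid. Loose: in the open it turns along with the lid, and lifting it by the tight lid works. Origin at the centre of its underside, z up. Three sloping thread ridges on the neck, 120 degrees apart.
- lid: round tinplate twist-off lid on the jar, 63 mm across, 20 mm high, ribbed side, 67 g. Origin at the centre of its lower edge, z up; tight, this is 88 mm above the jar's underside (its top at 108 mm, 14 mm free between lower edge and the jar's flat shoulder) and its x lies along the jar's x within 2 degrees. Three lugs inside its lower edge sit under the jar's ridges.
- lid_top (a point): centre of the lid's top, 20 mm above its lower edge. Seen from above the lid opens anticlockwise: free once turned 50 degrees relative to the jar, and it can be lifted off at any turn from there to about 100 degrees, where the lugs meet a stop. A sprung liner makes it tight (grip it firmly): some tenths of a N m to turn, easing towards the end; once free it springs up about 2 mm unless held down.
- jar_rim (a point): centre of the jar's mouth, in the plane of its rim, 102 mm above the jar's underside; moves with the jar; z up out of the mouth
- compartment (a point): centre of the floor, 8 mm above the table, of the caddy's empty square compartment; x and y along its sides, z up. 72 mm square inside; straight walls end 40 mm above its floor, then a bevelled edge flares 6 mm outwards up to 46 mm. The jar fits in any of four quarter turns, 3 mm to spare on each side, and can then turn about 5 degrees either way before the walls stop it.
- caddy: the wooden caddy, 204 mm long and 88 mm wide; it does not move. Origin on the table under the centre of the square compartment, axes as the compartment's; a second, 100 mm long compartment lies on the +x side and holds the round tin
- tin: low round aluminium tin, 59 mm across and 37 mm high, standing in the caddy's other compartment; origin at the centre of its underside; to be left alone
- mug: white mug with a handle, 82 mm across and 92 mm high, at the right of the table; origin at the centre of its underside; to be left alone
- lamp: small black table lamp with a glowing cone shade, base 92 mm across, 232 mm high, at the left of the table; origin at the centre of its underside; to be left alone

How it is judged (in metres and radians):
On the way, in this order (a step that is already met when the one before it is completed fails the run):
1. the jar stands fully down in the caddy's square compartment with its lid still screwed on (horizontal distance between jar and compartment below 0.007 m and z of jar in the frame of compartment between -0.004 and 0.004 m and angle between jar's own z axis and vertical below 0.06 rad and z of lid in the frame of jar_rim below -0.011 m and angle between the x axis of lid and the x axis of jar, either way round below 0.4 rad), for 0.1 s.
2. with the jar down in the compartment, the lid has been turned out of the thread (more than 40 degrees) and has come up off the thread (horizontal distance between jar and compartment below 0.007 m and z of jar in the frame of compartment between -0.004 and 0.004 m and angle between jar's own z axis and vertical below 0.06 rad and angle between the x axis of lid and the x axis of jar, either way round above 0.7 rad and z of lid in the frame of jar_rim above -0.009 m), for 0.1 s.
At the end, for the whole second after the job is handed in: The gripper holds the lid still and level (11 degrees), its lower edge 8 to 60 mm above the jar's rim and within 20 mm of its axis, touching neither jar nor caddy; the jar is upright, fully down (4 mm) in the square compartment, within 7 mm of its centre (horizontal distance between jar and compartment below 0.007 m and z of jar in the frame of compartment between -0.004 and 0.004 m and angle between jar's own z axis and vertical below 0.06 rad and z of lid in the frame of jar_rim between 0.008 and 0.06 m and horizontal distance between lid and jar_rim below 0.02 m and angle between lid's own z axis and vertical below 0.2 rad and contact force between the fingers and lid above 2 N and contact force between lid and jar below 0.2 N and contact force between lid and caddy below 0.2 N and linear speed of each of lid, jar below 0.03 m/s); the arm keeps its last pose, push and grip.
It fails at once if the lid is torn off the thread instead of being unscrewed (it comes up off the thread turned less than 34 degrees) (z of lid in the frame of jar_rim between -0.009 and 0 m and angle between the x axis of lid and the x axis of jar, either way round below 0.6 rad).
It fails at once if the jar is tipped by more than 35 degrees (angle between jar's own z axis and vertical above 0.6 rad).
It fails at once if the jar is dropped into the compartment (falls unheld, faster than 0.25 m/s, from more than 6 mm above its floor) (horizontal distance between jar and compartment below 0.03 m and z of jar in the frame of compartment above 0.006 m and linear speed of jar above 0.25 m/s and contact force between the fingers and lid below 0.2 N and contact force between the fingers and jar below 0.2 N).
It fails at once if the lid is wrenched on against its stop, or the jar driven into the caddy (more than 80 N between jar and caddy) (contact force between jar and caddy above 80 N).
It fails at once if the tin, the mug or the lamp is moved by more than 30 mm (distance of any of tin, mug, lamp from where it was at the start of the episode above 0.03 m).
It also fails if it takes over 40 s, if anything falls off the work surface, if the arm or the gripper's body presses on something with over 40 N, if the wrist force passes 120 N, or if a joint passes its speed limit or range.

### The arm

A 6-joint arm with a two-finger parallel gripper is mounted at the origin on the work surface. World frame = base frame: x ahead of the robot, y to its left, z up, the work surface at z = 0. Lengths are in mm, angles in degrees, forces in N, time in s.
With the tool pointing down it reaches from about 350 to 850 mm from the base axis. Payload 8.1 kg.
Tool frame: the origin (TCP) lies midway between the tips of the shut fingers; the grasp point (between the pads) lies 19 mm behind it; z points along the fingers, y is the line along which they close (so a half turn about z gives the same grasp; the last joint's range is limited). The gripper opens to 85 mm and grips with 20 to 120 N. Pads are 22 mm wide; open, the fingers measure 114 mm over their backs; the gripper's body (76 mm by 85 mm) begins 54 mm behind the grasp point. The pads swing forward as they close: fully open they stand 13 mm farther back than shut.
Start: joints at [63.289, 7.471, 85.268, -0, 87.261, -4.893], TCP at [222.977, 557.034, 231.292] pointing down, gripper open.
Joint ranges: [-169.43, 169.43], [-51.17, 129.36], [1.28, 143.12], [-76.62, 256.62], [0, 156.53], [-152.29, 152.29]. Speed limits (degrees/s): [136.94, 136.94, 159.86, 180, 180, 180].

### API

Orientations are given as [roll, pitch, yaw] about the fixed x, y, z axes, in that order (R = Rz(yaw) Ry(pitch) Rx(roll)).
In Python, from bench import r gives the robot as it stands.
- The arm moves only by the tool apply_moves, never from a script. Its argument "steps" is a list of rows, each a list of 7 numbers: the opening, from -1 (shut) to 1 (fully open), then the shift along the tool's x, y, z in mm, then the turn, a rotation vector about the tool's x, y, z in units of 5 degrees (1.0 is 5 degrees). A call has exactly 8 rows; each row shifts and turns the commanded pose from where the row before left it, along the tool's axes as they then stand; what a row does not reach is not made up. A row lasts 1/10 s, in which the tool goes at most 50 mm and 8.59 degrees, less where a joint would pass 70% of its speed; a pose out of reach is approached as far as the arm can. A call is refused whole if a number of a shift passes 50 or a number of a turn 1, either way. A call with a gripper value outside its range is refused whole. The fingers move at their own pace and stop on an object; "squeeze" is the grip in N (left out, the last holds). Time passes only in rows, so rows that do not move let the fingers close, or fill a call up. It gives the time, the measured TCP pose, the force, the opening and the grip force at its end, in the units of the state.
- r.sense(): the state, without advancing time (a new reading comes with each control period).
- r.snapshot(name): name is "side" or "top" or "wrist"; returns a dict with "color" (400x640x3 uint8, blue, green, red), "depth" (400x640 float32, mm along the optical axis (not along the pixel's ray), 0 where there is no reading), "mtx" (3x3 intrinsics, pixels), "T" (4x4, takes a point from camera to world coordinates); the wrist camera has in their place "hand_eye" (4x4, takes a point from camera to tool coordinates, whose origin is the TCP and whose axes are the flange's). Camera axes: x right, y down, z forward; pixel columns grow to the right and rows downward; lengths in mm; the calibration is good to about 2 mm. A picture is of the moment at which its call begins: read the wrist's pose just before it.
- r.hand_in(): hands the job in; it is judged then, once.
The state is a dict: "time": time; "joint_pos": joint angles; "qd": joint speeds; "joint_efforts": joint torques, N m; "tool_pos": TCP position; "tcp_rot": TCP orientation; "ft_force": force on the tool from outside, world axes, zero at the start; "wrist_torque": the same for the moment, N m; "finger_gap": finger opening in mm; "grip_force": force on a finger pad.
Only numpy, scipy, OpenCV 4.12 (cv2) and the standard library are available. Lean on these libraries where they do the work, as an engineer would, in place of code of your own. Each camera call takes 0.05 s, during which the arm holds its last target. There are 200 camera calls.

## Working session

There is one attempt and no reset: what is moved stays moved. The work goes in short steps, Python scripts to look and compute and a tool call to move; the robot and the scene stay as the last step left them, time stands still between calls to the robot, and variables do not carry over. Pictures are saved under pics/ and viewed, at most 10 in all, crops included, and the job is handed in when it is done.

Besides the shell and the picture viewer there is one more tool, called as name([rows], argument=value, ...), one row to a line, values as JSON. apply_moves: Moves the arm, as the interface text tells. Its arguments: {"type":"object","properties":{"steps":{"type":"array"},"squeeze":{"type":"number"}},"required":["steps"]}

```bash
mkdir -p pics
cat > h.py <<'E'
import numpy as np, cv2
from bench import r
def pts(s,T=None):
    T=s["T"] if T is None else T
    d=s["depth"]; K=s["mtx"]; v,u=np.mgrid[:400,:640]
    P=np.stack([(u-K[0,2])/K[0,0]*d,(v-K[1,2])/K[1,1]*d,d],-1)
    W=P@T[:3,:3].T+T[:3,3]; W[d<=0]=np.nan; return W
E
python3 - <<'E'
from h import *
st=r.sense(); print({k:np.round(v,2) for k,v in st.items()})
s=r.snapshot("top"); cv2.imwrite("pics/top.png",s["color"]); W=pts(s); np.save("top.npy",W)
print(s["T"].round(2),s["mtx"])
s=r.snapshot("side"); cv2.imwrite("pics/side.png",s["color"]); np.save("side.npy",pts(s));print(s["T"].round(2))
E
```

```text
{'time': np.float64(0.0), 'joint_pos': array([63.29,  7.52, 85.33,  0.  , 87.26, -4.89]), 'qd': array([ 0.02, -0.03, -0.15,  0.04, -0.09,  0.01]), 'joint_efforts': array([-0.000e+00, -5.694e+01, -5.005e+01, -0.000e+00,  2.000e-02,
       -0.000e+00]), 'tool_pos': array([222.73, 556.55, 230.25]), 'tcp_rot': array([-1.7990e+02, -1.0000e-02,  1.5818e+02]), 'ft_force': array([ 0.09,  0.59, -0.08]), 'wrist_torque': array([-0.05,  0.07, -0.1 ]), 'grip_force': np.float64(0.0), 'finger_gap': np.float64(85.47)}
[[-1.0000e-02 -9.9000e-01  1.5000e-01  3.6286e+02]
 [-1.0000e+00  1.0000e-02  0.0000e+00  1.3900e+00]
 [-0.0000e+00 -1.5000e-01 -9.9000e-01  1.2710e+03]
 [ 0.0000e+00  0.0000e+00  0.0000e+00  1.0000e+00]] [[415.47263405   0.         321.17036873]
 [  0.         415.47263405 191.80630887]
 [  0.           0.           1.        ]]
[[ 7.20000e-01 -4.90000e-01  4.90000e-01 -2.50280e+02]
 [-6.90000e-01 -5.20000e-01  5.00000e-01 -8.23500e+02]
 [ 1.00000e-02 -7.00000e-01 -7.20000e-01  1.29799e+03]
 [ 0.00000e+00  0.00000e+00  0.00000e+00  1.00000e+00]]
```

View pics/top.png

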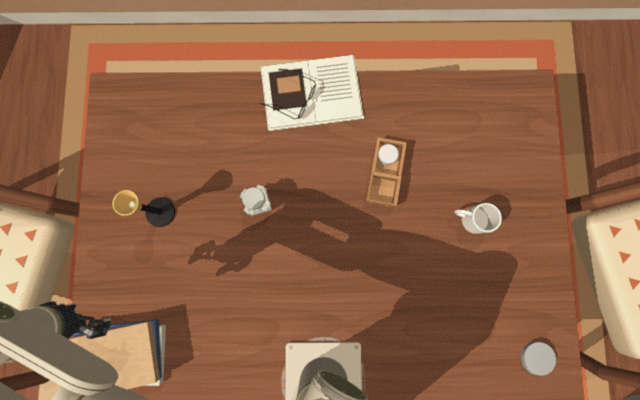

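View pics/side.png

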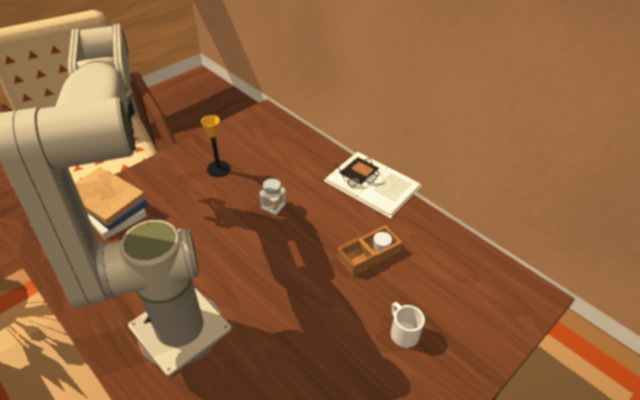

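The top view shows the jar at about (255,200). The caddy's square compartment is at (385,187), with the tin in the other at (389,154). The mug is at (482,218) and the lamp at (145,207). Next I measure the jar and caddy from depth.

```bash
python3 - <<'E'
from h import *
for n in("top","side"):
    W=np.load(n+".npy"); X,Y,Z=W[...,0],W[...,1],W[...,2]
    # jar lid
    t=np.load("top.npy")[200,255] 
    m=(abs(X-t[0])<70)&(abs(Y-t[1])<70)
    print(n,t.round(),"jar Z pct",np.nanpercentile(Z[m],[50,90,97,99]).round(), m.sum())
    k=m&(Z>98)&(Z<120); 
    if k.sum()>5: print("lid",k.sum(),W[k].mean(0).round(1),cv2.minEnclosingCircle(W[k][:,:2].astype(np.float32)))
    k=m&(Z>55)&(Z<90); print("shoulder",k.sum(),cv2.minAreaRect(W[k][:,:2].astype(np.float32)) if k.sum()>5 else 0)
    c=np.load("top.npy")[170,387]
    m=(abs(X-c[0])<140)&(abs(Y-c[1])<90)
    k=m&(Z>15)&(Z<75); k2=m&(Z>42)&(Z<65)
    for q in(k,k2): print("caddy",c.round(),q.sum(),np.nanmedian(Z[q]).round(1),cv2.minAreaRect(W[q][:,:2].astype(np.float32)))
W=np.load("top.npy")
print(W[130:214:6,366:412:5,2].round())
E
python3 - <<'E'
import cv2
a=cv2.imread("pics/top.png")
b=cv2.hconcat([cv2.resize(a[170:230,225:285],(400,400),interpolation=2),cv2.resize(a[133:211,350:428],(400,400),interpolation=2)])
cv2.imwrite("pics/crop.png",b)
E
```

```text
top [515. 189. 106.] jar Z pct [  2. 108. 111. 113.] 2074
lid 385 [521.  193.3 108.5] ((521.5638427734375, 194.09303283691406), 31.206552505493164)
shoulder 211 ((522.1354370117188, 193.86264038085938), (78.49519348144531, 80.3990707397461), 18.897750854492188)
caddy [ 618. -203.    7.] 1190 47.4 ((608.5654907226562, -194.85586547851562), (88.43980407714844, 197.69857788085938), 78.78047180175781)
caddy [ 618. -203.    7.] 898 48.9 ((608.5878295898438, -194.86029052734375), (88.43980407714844, 197.65306091308594), 78.78047180175781)
side [515. 189. 106.] jar Z pct [ 10. 106. 110. 111.] 1341
lid 203 [516.3 190.7 107. ] ((519.2638549804688, 193.20960998535156), 33.68959045410156)
shoulder 213 ((508.52264404296875, 178.60882568359375), (63.564449310302734, 91.75484466552734), 58.24985885620117)
caddy [ 618. -203.    7.] 1366 42.3 ((604.7958984375, -196.10662841796875), (94.75634002685547, 201.18507385253906), 78.88736724853516)
caddy [ 618. -203.    7.] 695 47.7 ((604.7958984375, -196.10662841796875), (94.75634002685547, 201.18507385253906), 78.88736724853516)
[[-1. -4.  5.  1.  5. -0.  3. -2.  5. -0.]
 [-2. -1. -1. -0.  6. -0.  4.  3.  2. -3.]
 [ 3.  2. 22. 26. 40. 47. 45. 49. 46.  5.]
 [ 1. -6. 47. 45. 46. 45. 48. 14.  2.  6.]
 [-0.  5. 45. 44. 47. 46. 46. 36.  4.  2.]
 [ 4.  4. 45. 40. 49. 47.  7. 49.  4.  4.]
 [ 1.  2.  8. 10. 11. 12. 10. 45. -0.  1.]
 [-5. 32. 56.  7.  7. 13.  9. 50.  5. -2.]
 [ 3. 56. 11. 16. 25. 38. 50. -1.  0.  5.]
 [-1. 56.  8. 11. 10. 12. 38.  1.  1.  1.]
 [-2. 49.  4. 13. 12.  7. 50.  1.  2.  4.]
 [-5.  7.  5. 11. 15.  9. 50.  0. -2.  4.]
 [ 2. 21. 35. 57. 54. 53. 56. -1.  0.  2.]
 [ 4.  2.  2.  0.  5.  5. -0. -3.  2.  2.]]
```

View pics/crop.png

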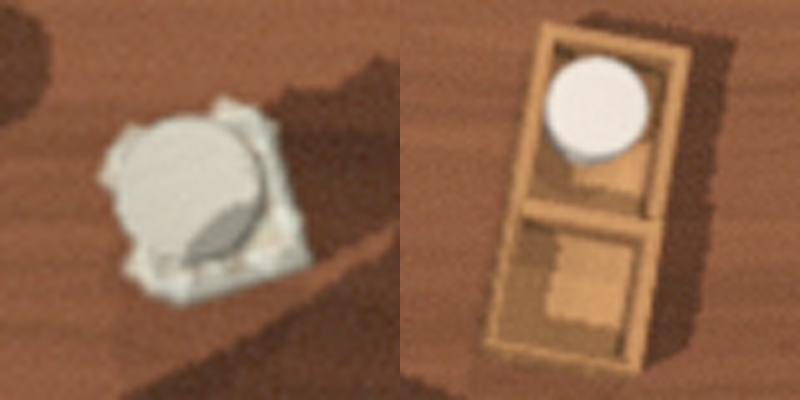

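The crop shows the jar's sides turned about 16° and the caddy's x axis at about −11°, with the square compartment at the near end. The lid measures (521,194) at z 108, which matches the given height. I'll move above the jar, turning the tool on the way.

apply_moves([
  [1, -50, -27.5, 0, 0, 0, 0],
  [1, -50, -27.5, 0, 0, 0, 0],
  [1, -50, -27.5, 0, 0, 0, 0],
  [1, -50, -27.5, 0, 0, 0, 0],
  [1, -50, -27.5, 0, 0, 0, 0],
  [1, -50, -27.5, 0, 0, 0, 0],
  [1, -50, -27.5, 0, 0, 0, 0],
  [1, -50, -27.5, 0, 0, 0, 0],
])

```text
time: 0.9
tool_pos: [477.4, 245.9, 231.0]
tcp_rot: [-180.0, -0.0, 158.2]
ft_force: [0.4, 1.0, 0.1]
finger_gap: 85.4
grip_force: 0.0
```

apply_moves([
  [1, -12, -6, 0, 0, 0, 1],
  [1, 0, 0, 0, 0, 0, 1],
  [1, 0, 0, 0, 0, 0, 1],
  [1, 0, 0, 0, 0, 0, 1],
  [1, 0, 0, 0, 0, 0, 1],
  [1, 0, 0, 0, 0, 0, 1],
  [1, 0, 0, 0, 0, 0, 1],
  [1, 0, 0, 0, 0, 0, 1],
])

```text
time: 1.7
tool_pos: [485.3, 237.6, 230.7]
tcp_rot: [-179.9, -0.0, 118.0]
ft_force: [-1.1, -0.3, 0.4]
finger_gap: 85.4
grip_force: 0.0
```

```bash
cat >> h.py <<'E'
from scipy.spatial.transform import Rotation as Ro
def wrist():
    st=r.sense(); s=r.snapshot("wrist"); T=np.eye(4)
    T[:3,:3]=Ro.from_euler("xyz",st["tcp_rot"],degrees=True).as_matrix(); T[:3,3]=st["tool_pos"]
    return st,s,T@s["hand_eye"]
E
python3 - <<'E'
from h import *
st,s,T=wrist(); cv2.imwrite("pics/w1.png",s["color"]); W=pts(s,T); np.savez("w1.npz",W=W,T=T,K=s["mtx"])
print(st["time"],st["tool_pos"],st["tcp_rot"],s["hand_eye"].round(2),s["mtx"][0,0])
Z=W[...,2]; m=(np.hypot(W[...,0]-521,W[...,1]-194)<60)
print(np.nanpercentile(Z[m],[50,90,99]))
k=m&(Z>102)&(Z<114); print(k.sum(),cv2.minEnclosingCircle(W[k][:,:2].astype(np.float32)),np.median(Z[k]))
k=m&(Z>60)&(Z<85); print(k.sum(),cv2.minAreaRect(W[k][:,:2].astype(np.float32)))
E
```

```text
1.7 [485.32139574 237.62993801 230.72887649] [-1.79940720e+02 -6.55674031e-03  1.17973811e+02] [[   0.     -0.96   -0.28   70.73]
 [   1.      0.      0.     -0.56]
 [  -0.     -0.28    0.96 -143.68]
 [   0.      0.      0.      1.  ]] 349.41393408174105
[ 75.78623503 109.66284065 268.15894609]
4125 ((520.3966064453125, 196.01327514648438), 31.474395751953125) 108.8475461755595
1748 ((520.3135375976562, 196.21717834472656), (80.0885238647461, 80.3388671875), 16.26835823059082)
```

View pics/w1.png

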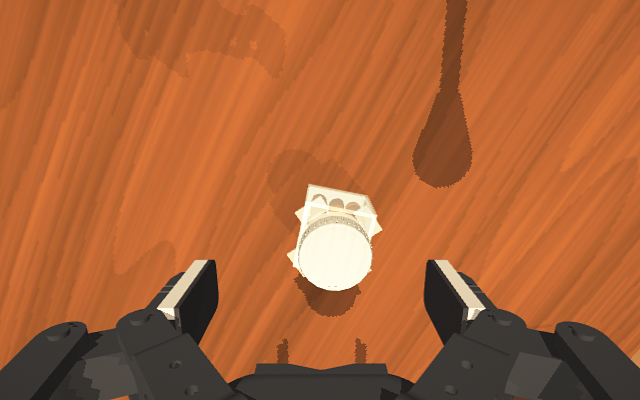

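The wrist view shows the lid at (335,257) and the tool about 55 mm short of it, because the rows were speed-limited. The lid's centre measures (520.4,196) and the yaw 16°. I'll close in and check again.

apply_moves([
  [1, -13.4, 2.8, 15, 0, 0, 0],
  [1, -13.4, 2.8, 15, 0, 0, 0],
  [1, -13.4, 2.8, 15, 0, 0, 0],
  [1, -13.4, 2.8, 15, 0, 0, 0],
  [1, 0, 0, 0, 0, 0, 0.8],
  [1, 0, 0, 0, 0, 0, 0.8],
  [1, 0, 0, 0, 0, 0, 0.8],
  [1, 0, 0, 0, 0, 0, 0],
])

```text
time: 2.55
tool_pos: [520.9, 194.8, 169.8]
tcp_rot: [-179.9, 0.0, 106.1]
ft_force: [-0.0, -0.9, 0.2]
finger_gap: 85.5
grip_force: 0.0
```

Run:
```python
from h import *
st,s,T=wrist(); cv2.imwrite("pics/w2.png",s["color"]); W=pts(s,T)
print(st["time"],st["tool_pos"],st["tcp_rot"])
Z=W[...,2]; m=(np.hypot(W[...,0]-521,W[...,1]-194)<60)
k=m&(Z>104)&(Z<112); print(k.sum(),cv2.minEnclosingCircle(W[k][:,:2].astype(np.float32)),np.median(Z[k]))
k=m&(Z>60)&(Z<85); print(k.sum(),cv2.minAreaRect(W[k][:,:2].astype(np.float32)))
```

```text
2.55 [520.91941484 194.76239088 169.8230434 ] [-1.79909206e+02  5.72257427e-03  1.06093755e+02]
7455 ((520.1094970703125, 195.96762084960938), 31.438169479370117) 108.92125124971275
2378 ((520.3531494140625, 196.06961059570312), (80.81463623046875, 79.77692413330078), 16.829084396362305)
```

View pics/w2.png

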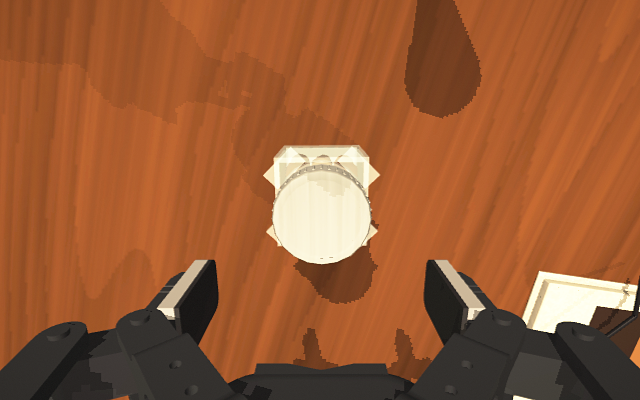

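The lid is centred between the fingers at (322,215) and the jar's sides line up with the tool, so its yaw is 16°. I'll descend so the pads sit at mid-lid, then grip.

apply_moves([
  [1, 1, 0, 20, 0, 0, 0],
  [1, 0, 0, 20, 0, 0, 0],
  [1, 0, 0, 20, 0, 0, 0],
  [1, 0, 0, 20, 0, 0, 0],
  [1, 0, 0, 10, 0, 0, 0],
  [1, 0, 0, 4.5, 0, 0, 0],
  [-1, 0, 0, 0, 0, 0, 0],
  [-1, 0, 0, 0, 0, 0, 0],
], squeeze=70)

```text
time: 3.4
tool_pos: [521.2, 196.9, 78.0]
tcp_rot: [179.9, 0.0, 106.2]
ft_force: [-3.1, -1.4, 3.9]
finger_gap: 61.8
grip_force: 75.3
```

apply_moves([
  [-1, 0, 0, 0, 0, 0, 0],
  [-1, 0, 0, 0, 0, 0, 0],
  [-1, 0, 0, 0, 0, 0, 0],
  [-1, 0, 0, 0, 0, 0, 0],
  [-1, 0, 0, 0, 0, 0, 0],
  [-1, 0, 0, 0, 0, 0, 0],
  [-1, 0, 0, 0, 0, 0, 0],
  [-1, 0, 0, 0, 0, 0, 0],
], squeeze=70)

```text
time: 4.2
tool_pos: [521.2, 196.9, 77.9]
tcp_rot: [179.9, 0.0, 106.2]
ft_force: [-2.0, -1.4, 6.0]
finger_gap: 61.8
grip_force: 77.6
```

It grips at a gap of 61.8 mm. I'll lift 100 mm and turn the jar to match the caddy.

apply_moves([
  [-1, 0, 0, -6, 0, 0, 0],
  [-1, 0, 0, -14, 0, 0, 0],
  [-1, 0, 0, -20, 0, 0, 0.5],
  [-1, 0, 0, -20, 0, 0, 1],
  [-1, 0, 0, -20, 0, 0, 1],
  [-1, 0, 0, -14, 0, 0, 1],
  [-1, 0, 0, -6, 0, 0, 1],
  [-1, 0, 0, 0, 0, 0, 0.98],
])

```text
time: 5.0
tool_pos: [521.4, 197.1, 179.3]
tcp_rot: [179.8, -0.1, 78.6]
ft_force: [-0.7, 0.5, -3.6]
finger_gap: 61.7
grip_force: 77.2
```

apply_moves([
  [-1, -12, 2.7, 0, 0, 0, 0],
  [-1, -24, 5.5, 0, 0, 0, 0],
  [-1, -30, 6.8, 0, 0, 0, 0],
  [-1, -30, 6.8, 0, 0, 0, 0],
  [-1, -30, 6.8, 0, 0, 0, 0],
  [-1, -30, 6.8, 0, 0, 0, 0],
  [-1, -30, 6.8, 0, 0, 0, 0],
  [-1, -30, 6.8, 0, 0, 0, 0],
])

```text
time: 5.8
tool_pos: [526.0, -26.5, 177.0]
tcp_rot: [-180.0, 0.0, 78.9]
ft_force: [0.6, -0.3, -4.8]
finger_gap: 61.6
grip_force: 77.1
```

apply_moves([
  [-1, -30, 6.8, 0, 0, 0, 0],
  [-1, -30, 6.8, 0, 0, 0, 0],
  [-1, -30, 6.8, 0, 0, 0, 0],
  [-1, -30, 6.8, 0, 0, 0, 0],
  [-1, -30, 6.8, 0, 0, 0, 0],
  [-1, -30, 6.8, 0, 0, 0, 0],
  [-1, -26, 6, 0, 0, 0, 0],
  [-1, -12, 2.7, 0, 0, 0, 0],
])

```text
time: 6.6
tool_pos: [531.7, -250.9, 176.8]
tcp_rot: [-180.0, 0.0, 78.8]
ft_force: [0.5, -0.1, -4.2]
finger_gap: 61.8
grip_force: 77.2
```

Run:
```python
from h import *
st,s,T=wrist(); cv2.imwrite("pics/w3.png",s["color"]); W=pts(s,T); np.save("w3.npy",W)
print(st["time"],st["tool_pos"],st["tcp_rot"],st["ft_force"],st["finger_gap"])
Z=W[...,2]; m=(abs(W[...,0]-605)<150)&(abs(W[...,1]+195)<75)
k=m&(Z>42)&(Z<62); print(k.sum(),cv2.minAreaRect(W[k][:,:2].astype(np.float32)),np.median(Z[k]))
```

```text
6.6 [ 531.71745808 -250.94139952  176.84398705] [-1.79972646e+02  4.43362286e-02  7.87912467e+01] [ 0.4607503  -0.10222982 -4.18845896] 61.75681870619297
16200 ((607.4107666015625, -193.27890014648438), (88.3283462524414, 196.699462890625), 78.85669708251953) 48.96047392302535
```

View pics/w3.png

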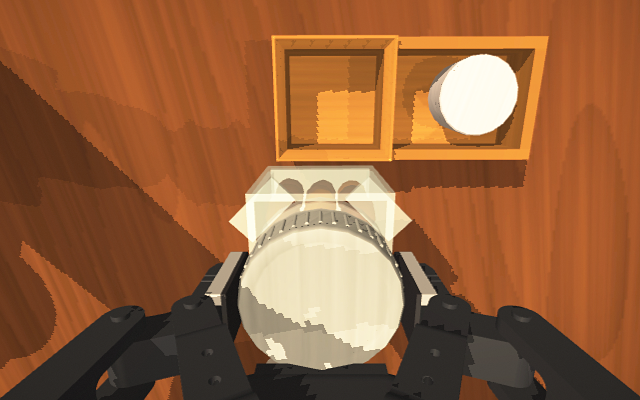

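The picture shows the empty compartment at columns 275–397, rows 37–160. The jar is held square to it, and the tin is to the right at (478,93). Next I fit the taller square rim alone.

Run:
```python
from h import *
for n in("w3","top"):
    W=np.load(n+".npy"); Z=W[...,2]
    a=np.radians(-11.2); ex=np.array([np.cos(a),np.sin(a)]); ey=np.array([-ex[1],ex[0]])
    d=W[...,:2]-[551.5,-183]; U=d@ex; V=d@ey
    near=(abs(U)<60)&(abs(V)<60)
    k=near&(Z>50.5)&(Z<62)&(U<50)
    print(n,k.sum(),np.median(Z[k]),cv2.minAreaRect(W[k][:,:2].astype(np.float32)))
    print(" U range",np.percentile(U[k],[.5,99.5]).round(1),"V",np.percentile(V[k],[.5,99.5]).round(1))
    f=near&(Z>2)&(Z<15)&(abs(U)<42)&(abs(V)<42)
    print(" floor",f.sum(),np.median(Z[f]),"U",np.percentile(U[f],[1,99]).round(1),"V",np.percentile(V[f],[1,99]).round(1))
    # wall profiles
    for nm,A,B in(("U",U,V),("V",V,U)):
        b=near&(abs(B)<30)
        print(nm,[(int(q),int(np.nanpercentile(Z[b&(abs(A-q)<1.5)],90)) if (b&(abs(A-q)<1.5)).sum()>3 else None) for q in list(range(-51,-28,2))+list(range(29,52,2))])
# held jar: lid
W=np.load("w3.npy"); Z=W[...,2]; m=np.hypot(W[...,0]-531.7,W[...,1]+250.9)<60
k=m&(Z>198)&(Z<214); print("lid",k.sum(),np.median(Z[k]),cv2.minEnclosingCircle(W[k][:,:2].astype(np.float32)))
st=r.sense(); print(st["tool_pos"],st["wrist_torque"])
```

```text
w3 4611 53.80270105360921 ((555.541015625, -183.10260009765625), (87.79039001464844, 90.94596099853516), 78.89553833007812)
 U range [-41.2  46.6] V [-43.1  44.4]
 floor 7682 9.150208197265783 U [-33.1  38.6] V [-35.3  36.4]
U [(-51, 2), (-49, 2), (-47, 1), (-45, None), (-43, None), (-41, 56), (-39, 55), (-37, 54), (-35, 52), (-33, 49), (-31, 10), (-29, 10), (29, 9), (31, 10), (33, 10), (35, 10), (37, 22), (39, 50), (41, 53), (43, 54), (45, 55), (47, 55), (49, None), (51, None)]
V [(-51, 268), (-49, 208), (-47, 208), (-45, 208), (-43, 208), (-41, 206), (-39, 173), (-37, 173), (-35, 173), (-33, 174), (-31, 173), (-29, 10), (29, 10), (31, 10), (33, 10), (35, 42), (37, 50), (39, 53), (41, 55), (43, 56), (45, 56), (47, None), (49, None), (51, None)]
top 241 54.10610464581646 ((555.408203125, -184.4191131591797), (88.49163818359375, 89.028564453125), 78.52015686035156)
 U range [-40.2  48.3] V [-44.7  43.4]
 floor 498 9.11503023772093 U [-40.5  40.5] V [-37.1  31.2]
U [(-51, 5), (-49, 5), (-47, 3), (-45, 3), (-43, 2), (-41, 51), (-39, 56), (-37, 57), (-35, 54), (-33, 52), (-31, 49), (-29, None), (29, 11), (31, 11), (33, 13), (35, 12), (37, 11), (39, 49), (41, 52), (43, 56), (45, 56), (47, 56), (49, 56), (51, None)]
V [(-51, None), (-49, None), (-47, None), (-45, 56), (-43, 57), (-41, 56), (-39, 54), (-37, 49), (-35, 37), (-33, 13), (-31, 12), (-29, 11), (29, 9), (31, 11), (33, None), (35, 50), (37, 52), (39, 56), (41, 59), (43, 56), (45, 3), (47, 2), (49, 2), (51, 3)]
lid 22293 207.664223893079 ((532.3466796875, -244.57119750976562), 44.754024505615234)
[ 531.73968375 -251.68775825  176.79620143] [-0.00239351  0.11322838 -0.00285887]
```

Run:
```python
from h import *
from scipy.optimize import least_squares
st,s,T=wrist(); W=pts(s,T); Z=W[...,2]; print(st["tool_pos"],st["tcp_rot"])
R=Ro.from_euler("xyz",st["tcp_rot"],degrees=True).as_matrix()
d=(W-st["tool_pos"])@R
k=(np.hypot(d[...,0],d[...,1])<40)&(Z>202)&(Z<213)
m=k.astype(np.uint8); c=max(cv2.findContours(m,0,1)[0],key=len)[:,0]
p=d[c[:,1],c[:,0]]; p=p[(abs(p[:,1])<24)]
f=least_squares(lambda q:np.hypot(p[:,0]-q[0],p[:,1]-q[1])-31.5,[0,0],loss="soft_l1")
print("lid in tool",f.x,np.abs(f.fun).mean(),np.ptp(p,0))
a=np.radians(-11.2); ex=np.array([np.cos(a),np.sin(a)]); ey=np.array([-ex[1],ex[0]])
q=W[...,:2]-[554.3,-182.9];U=q@ex;V=q@ey
fl=(Z>3)&(Z<14)&(abs(U)<42)&(abs(V)<42); print("floor",np.percentile(U[fl],[1,99]),np.percentile(V[fl],[1,99]))
rim=(Z>51)&(Z<60)&(abs(U)<50)&(abs(V)<50); print("rim",np.percentile(U[rim],[.5,99.5]),np.percentile(V[rim],[.5,99.5]))
```

```text
[ 531.73968375 -251.68775825  176.79620143] [-1.79981413e+02  7.45332700e-02  7.87441369e+01]
lid in tool [-0.58351138 -0.78015304] 1.6933260340322134 [59.78271236 47.8532246   7.77036631]
floor [-35.77318024  35.82713278] [-35.86721754  35.70618676]
rim [-43.9317933   43.88289238] [-43.71823056  43.63655203]
```

apply_moves([
  [-1, 12.5, 1.6, 0, 0, 0, 0],
  [-1, 20, 2.7, 0, 0, 0, 0],
  [-1, 20, 2.7, 0, 0, 0, 0],
  [-1, 15, 2.0, 5, 0, 0, 0],
  [-1, 5, 0.6, 10, 0, 0, 0],
  [-1, 0, 0, 10, 0, 0, 0],
  [-1, 0, 0, 8, 0, 0, 0],
  [-1, 0, 0, 0, 0, 0, 0],
])

```text
time: 7.5
tool_pos: [554.7, -178.9, 141.3]
tcp_rot: [-179.8, -0.0, 78.7]
ft_force: [-0.3, -0.0, -3.8]
finger_gap: 61.2
grip_force: 77.1
```

Run:
```python
from h import *
st=r.sense(); print(st["tool_pos"],st["tcp_rot"],st["ft_force"])
s=r.snapshot("side"); c=s["color"]; cv2.imwrite("pics/s2.png",cv2.resize(c[170:300,300:450],None,fx=4,fy=4,interpolation=2))
```

```text
[ 554.66909287 -178.89455087  141.27199084] [-1.79781735e+02 -2.72138741e-02  7.87496192e+01] [-0.34119448 -0.00383919 -3.7954152 ]
```

View pics/s2.png

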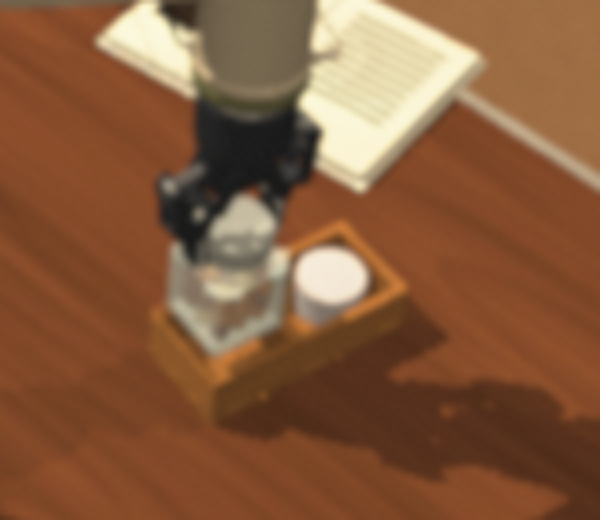

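The side view shows the jar held upright above the square compartment, clear of the rim. The TCP is about 3.6 mm too far in +y, so I'll correct that and settle.

apply_moves([
  [-1, -3.4, 1.2, 0, 0, 0, 0],
  [-1, 0, 0, 0, 0, 0, 0],
  [-1, 0, 0, 0, 0, 0, 0],
  [-1, 0, 0, 0, 0, 0, 0],
  [-1, 0, 0, 0, 0, 0, 0],
  [-1, 0, 0, 0, 0, 0, 0],
  [-1, 0, 0, 0, 0, 0, 0],
  [-1, 0, 0, 0, 0, 0, 0],
])

```text
time: 8.35
tool_pos: [556.7, -182.3, 143.8]
tcp_rot: [-180.0, -0.0, 78.8]
ft_force: [0.2, -0.2, -3.5]
finger_gap: 61.3
grip_force: 77.2
```

apply_moves([
  [-1, -0.3, -1, 3, 0, 0, 0],
  [-1, 0, 0, 5, 0, 0, 0],
  [-1, 0, 0, 5, 0, 0, 0],
  [-1, 0, 0, 5, 0, 0, 0],
  [-1, 0, 0, 5, 0, 0, 0],
  [-1, 0, 0, 3, 0, 0, 0],
  [-1, 0, 0, 0, 0, 0, 0],
  [-1, 0, 0, 0, 0, 0, 0],
])

```text
time: 9.15
tool_pos: [555.7, -182.5, 117.8]
tcp_rot: [-180.0, 0.0, 78.8]
ft_force: [0.6, 0.3, -4.2]
finger_gap: 61.5
grip_force: 77.2
```

apply_moves([
  [-1, 0, 0, 5, 0, 0, 0],
  [-1, 0, 0, 5, 0, 0, 0],
  [-1, 0, 0, 5, 0, 0, 0],
  [-1, 0, 0, 5, 0, 0, 0],
  [-1, 0, 0, 5, 0, 0, 0],
  [-1, 0, 0, 2, 0, 0, 0],
  [-1, 0, 0, 0, 0, 0, 0],
  [-1, 0, 0, 0, 0, 0, 0],
])

```text
time: 9.95
tool_pos: [555.8, -182.5, 90.9]
tcp_rot: [180.0, 0.0, 78.8]
ft_force: [-0.1, -0.1, -3.3]
finger_gap: 61.3
grip_force: 77.2
```

apply_moves([
  [-1, 0, 0, 1, 0, 0, 0],
  [-1, 0, 0, 1, 0, 0, 0],
  [-1, 0, 0, 1, 0, 0, 0],
  [-1, 0, 0, 1, 0, 0, 0],
  [-1, 0, 0, 0, 0, 0, 0],
  [-1, 0, 0, 0, 0, 0, 0],
  [-1, 0, 0, 0, 0, 0, 0],
  [-1, 0, 0, 0, 0, 0, 0],
])

```text
time: 10.75
tool_pos: [555.7, -182.5, 86.9]
tcp_rot: [180.0, 0.0, 78.8]
ft_force: [0.1, 0.3, -3.8]
finger_gap: 61.6
grip_force: 77.2
```

apply_moves([
  [-1, 0, 0, 0.8, 0, 0, 0],
  [-1, 0, 0, 0.8, 0, 0, 0],
  [-1, 0, 0, 0.7, 0, 0, 0],
  [-1, 0, 0, 0.7, 0, 0, 0],
  [-1, 0, 0, 0, 0, 0, 0],
  [-1, 0, 0, 0, 0, 0, 0],
  [-1, 0, 0, 0, 0, 0, 0],
  [-1, 0, 0, 0, 0, 0, 0],
])

```text
time: 11.55
tool_pos: [556.3, -182.8, 86.0]
tcp_rot: [179.9, 0.0, 78.8]
ft_force: [-7.7, 2.3, 12.4]
finger_gap: 61.9
grip_force: 79.0
```

The jar is seated: z has stopped and there is 12 N upward. Now I unscrew by turning −z in tool axes.

apply_moves([
  [-1, 0, 0, 0, 0, 0, -0.5],
  [-1, 0, 0, 0, 0, 0, -0.7],
  [-1, 0, 0, 0, 0, 0, -0.7],
  [-1, 0, 0, 0, 0, 0, -0.7],
  [-1, 0, 0, 0, 0, 0, -0.7],
  [-1, 0, 0, 0, 0, 0, -0.7],
  [-1, 0, 0, 0, 0, 0, -0.7],
  [-1, 0, 0, 0, 0, 0, -0.7],
])

```text
time: 12.35
tool_pos: [557.5, -183.1, 86.5]
tcp_rot: [179.8, 0.1, 105.9]
ft_force: [-2.1, 2.4, 9.3]
finger_gap: 61.4
grip_force: 78.7
```

Run:
```python
from h import *
st=r.sense(); print(st["tool_pos"],st["tcp_rot"],st["ft_force"],st["wrist_torque"])
```

```text
[ 557.54806755 -183.14726177   86.50570434] [1.79790299e+02 1.41423966e-01 1.05897857e+02] [-2.07728383  2.39043984  9.34807221] [ 0.28248002  0.17930628 -0.30244341]
```

apply_moves([
  [-1, 0, 0, 0, 0, 0, -0.7],
  [-1, 0, 0, 0, 0, 0, -0.7],
  [-1, 0, 0, 0, 0, 0, -0.7],
  [-1, 0, 0, 0, 0, 0, -0.7],
  [-1, 0, 0, 0, 0, 0, -0.7],
  [-1, 0, 0, 0, 0, 0, -0.7],
  [-1, 0, 0, 0, 0, 0, -0.7],
  [-1, 0, 0, 0, 0, 0, 0],
])

```text
time: 13.15
tool_pos: [557.0, -183.0, 86.8]
tcp_rot: [179.9, 0.2, 130.4]
ft_force: [-6.6, 4.0, 15.3]
finger_gap: 61.6
grip_force: 79.3
```

Run:
```python
from h import *
st=r.sense(); print(st["tool_pos"],st["tcp_rot"],st["ft_force"],st["wrist_torque"])
```

```text
[ 557.03444395 -183.00803178   86.82922826] [1.79914736e+02 1.65369121e-01 1.30403025e+02] [-6.62506739  4.0164382  15.33341566] [0.40512537 0.9831443  0.0111352 ]
```

apply_moves([
  [-1, 0, 0, 0, 0, 0, -0.7],
  [-1, 0, 0, 0, 0, 0, -0.7],
  [-1, 0, 0, 0, 0, 0, -0.7],
  [-1, 0, 0, 0, 0, 0, -0.7],
  [-1, 0, 0, 0, 0, 0, -0.7],
  [-1, 0, 0, 0, 0, 0, 0],
  [-1, 0, 0, 0, 0, 0, 0],
  [-1, 0, 0, 0, 0, 0, 0],
])

```text
time: 13.95
tool_pos: [556.8, -183.1, 86.8]
tcp_rot: [180.0, 0.2, 147.8]
ft_force: [-7.5, 2.1, 15.2]
finger_gap: 61.7
grip_force: 79.3
```

Run:
```python
from h import *
st,s,T=wrist(); print(st["tool_pos"],st["tcp_rot"],st["ft_force"],st["wrist_torque"],st["joint_pos"][5])
cv2.imwrite("pics/w4.png",s["color"])
```

```text
[ 556.78228684 -183.11292031   86.79244747] [1.79991133e+02 1.60765318e-01 1.47785847e+02] [-7.53385056  2.07832132 15.18905764] [0.36742653 1.21173541 0.04857061] -80.98655998330189
```

View pics/w4.png

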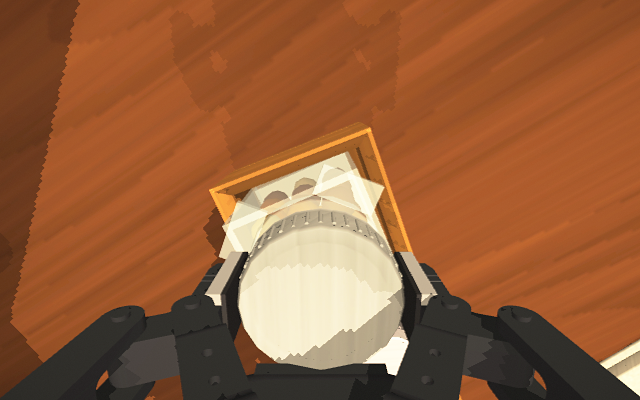

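The picture shows the jar still square in the caddy. The lid has turned 69° and the torque has dropped to about 0, so the thread is free. Lifting slowly.

apply_moves([
  [-1, 0, 0, -1, 0, 0, 0],
  [-1, 0, 0, -1.5, 0, 0, 0],
  [-1, 0, 0, -2, 0, 0, 0],
  [-1, 0, 0, -2, 0, 0, 0],
  [-1, 0, 0, -2, 0, 0, 0],
  [-1, 0, 0, -2, 0, 0, 0],
  [-1, 0, 0, -2, 0, 0, 0],
  [-1, 0, 0, 0, 0, 0, 0],
])

```text
time: 14.8
tool_pos: [556.0, -182.5, 96.7]
tcp_rot: [180.0, 0.0, 147.8]
ft_force: [0.3, 0.0, -1.1]
finger_gap: 61.5
grip_force: 77.6
```

The load is now about 1 N, so only the lid is being lifted. I'll lift 29 mm more.

apply_moves([
  [-1, 0, 0, -4, 0, 0, 0],
  [-1, 0, 0, -5, 0, 0, 0],
  [-1, 0, 0, -5, 0, 0, 0],
  [-1, 0, 0, -5, 0, 0, 0],
  [-1, 0, 0, -5, 0, 0, 0],
  [-1, 0, 0, -3, 0, 0, 0],
  [-1, 0, 0, -2, 0, 0, 0],
  [-1, 0, 0, 0, 0, 0, 0],
])

```text
time: 15.6
tool_pos: [555.9, -182.6, 125.7]
tcp_rot: [180.0, 0.0, 147.8]
ft_force: [-0.4, 0.3, -0.7]
finger_gap: 61.2
grip_force: 77.6
```

apply_moves([
  [-1, 0, 0, 0, 0, 0, 0],
  [-1, 0, 0, 0, 0, 0, 0],
  [-1, 0, 0, 0, 0, 0, 0],
  [-1, 0, 0, 0, 0, 0, 0],
  [-1, 0, 0, 0, 0, 0, 0],
  [-1, 0, 0, 0, 0, 0, 0],
  [-1, 0, 0, 0, 0, 0, 0],
  [-1, 0, 0, 0, 0, 0, 0],
])

```text
time: 16.4
tool_pos: [555.7, -182.5, 125.3]
tcp_rot: [-180.0, 0.0, 147.8]
ft_force: [0.6, -0.5, -0.6]
finger_gap: 61.1
grip_force: 77.6
```

Run:
```python
from h import *
st,s,T=wrist(); print(st["tool_pos"],st["tcp_rot"],st["ft_force"])
W=pts(s,T);Z=W[...,2]; m=np.hypot(W[...,0]-556,W[...,1]+182)<25; print("lid top",np.median(Z[m&(Z>130)]))
cv2.imwrite("pics/w5.png",s["color"])
```

```text
[ 555.71091793 -182.52524567  125.30454371] [-1.79997985e+02  7.69380826e-04  1.47783001e+02] [ 0.6365411  -0.45134441 -0.56073868]
lid top 156.41168973612176
```

View pics/w5.png

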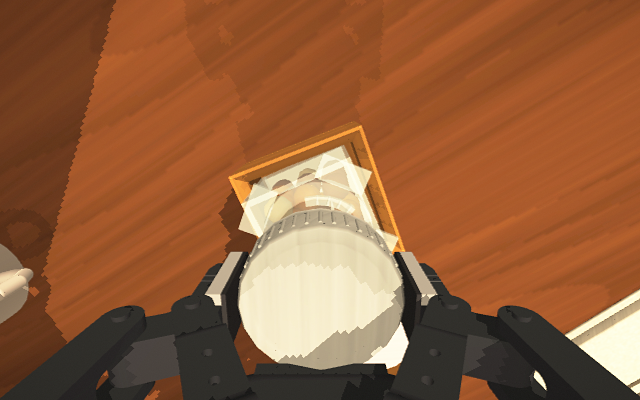

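The open jar is still down in the compartment, with its neck visible below the lid at (325,205). The lid is level, and its lower edge is at about 136 mm, 26 mm above the rim. I'm handing in.

```bash
python3 -c "
from bench import r
print(r.hand_in())"
```

```text
the job is handed in; nothing more can be done
None
```

I handed the job in at 16.4 s of the 40 s. The jar is seated in the square compartment, and the unscrewed lid is held level about 26 mm above its mouth; the hand-in call did not report a verdict.

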